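# Register the reference block and hold it clamped

### The job

Slide the ground steel reference block along the fixture plate, without lifting it off, until its long side lies flush against the long rear stop and its end against the short side stop, leaving the sprung hold-down up meanwhile. Then press the round cap of the hold-down straight down by 10 mm, so that its top is level with the top of the thin post beside it and the foot clamps the block, and keep it pressed there: finish while still holding the cap down, with the block still against both stops. Leave the small core, the tin and the box of crayons alone.

Things in the scene. Friction and masses are not known exactly. Their poses are not given: they have to be found in the camera images.
- stop_corner (a point): Inner corner of the fixture's two stops, on the plate's upper face (8 mm above the table). Axes are the fixture's: the long rear stop runs along y, its face (x = 0) looks to -x, towards the robot; it spans y = +12 to -170 mm. The short side stop runs along x, its face (y = 0) looks to -y; it spans x = 0 to -46 mm. Both are 12 mm thick, 22 mm high. The cap is at x = +45, y = -25 mm.
- fixture: Flat grey fixture plate, 220 (x) by 240 (y) by 8 mm, screwed to the table, turned up to about 17 degrees. Origin at the centre of its underside; the stops' inner corner is at x = +30, y = +60 mm from it. It carries two steel stops and, behind the rear stop, the sprung hold-down.
- block: Ground steel reference block, 34 (x) by 50 (y) by 34 (z) mm, 0.45 kg (may vary), loose, flat on the plate in front of the stops, turned up to about 20 degrees out of line with them. Origin at the centre of its underside. When it is home its centre is 17 mm (x) and 25 mm (y) from the two stop faces.
- block_center (a point): Centre of the reference block, half-way up (17 mm above the plate), with the block's axes (long side along y).
- plunger (a joint): Travel of the sprung hold-down in m: 0 at rest (up), grows as the cap is pressed straight down, mechanical end at 0.016. The spring takes about 2 N to start and 0.5 N per mm more, and returns it when let go. From 6 mm on, the foot (on the block) adds about 1.2 N plus 0.8 N per mm: about 11 N in all at 10 mm.
- cap_top (a point): Centre of the flat top of the black round cap (28 mm across, 10 mm high) on the hold-down's column behind the rear stop; moves with the cap, 76 mm above the table at rest. From beneath the cap a flat steel arm, 16 mm wide and 6 mm thick, reaches 65 mm to the fixture's -x over the rear stop, its underside 60 mm above the table at rest.
- foot: Rubber-tipped sprung foot, 10 mm across, hanging from the end of the arm; origin at its lower face, 48 mm above the table at rest (6 mm above the top of the block), 8 mm in front of the rear stop's face and 25 mm from the side stop's face. It yields upward up to 12 mm.
- post_top (a point): Top of the thin upright steel post, 9 mm across, that stands fixed 36 mm to -y of the cap's axis; 66 mm above the table, which is the height for the cap's top when it is held.
- small_core: Bystander: small upright asphalt core, 50 mm across, 49 mm high, on the table beside the plate. Origin at the centre of its underside.
- tin: Bystander: open metal tin, 63 mm across, 40 mm high, on the table on the other side. Origin at the centre of its underside.
- crayons: Bystander: box of crayons, 50 by 85 by 22 mm, on the table behind the plate. Origin at the centre of its underside.
There are look-alikes about, which are no part of the job. What is shaped like the block but yellow is not meant.

How it is judged:
By the outcome, as a careful person would: the job done as asked, in the order asked, and still so for the second after the job is handed in, while the arm keeps its last pose, push and grip.
It also fails if it takes over 54 s, if anything falls off the work surface, if the arm or the gripper's body presses on something with over 40 N, if the wrist force passes 120 N, or if a joint passes its speed limit or range.

### The arm

A 6-joint arm with a two-finger parallel gripper is mounted at the origin on a cart in front of the work surface, level with it; the furniture and walls round the work are solid. World frame = base frame: x ahead of the robot, y to its left, z up, the work surface at z = 0. Lengths are in m, angles in rad, forces in N, time in s.
With the tool pointing down it reaches from about 0.3 to 0.875 m from the base axis. Payload 4.2 kg.
Tool frame: the origin (TCP) lies midway between the tips of the shut fingers; the grasp point (between the pads) lies 19 mm behind it; z points along the fingers, y is the line along which they close (so a half turn about z gives the same grasp; the last joint's range is limited). The gripper opens to 85 mm and grips with 20 to 120 N. Pads are 22 mm wide; open, the fingers measure 114 mm over their backs; the gripper's body (76 mm by 85 mm) begins 54 mm behind the grasp point. The pads swing forward as they close: fully open they stand 13 mm farther back than shut.
Start: joints at [1.214, 0.32, 1.565, -0, 1.257, -0.02], TCP at [0.19, 0.543, 0.231] pointing down, gripper open.
Joint ranges: [-3.11, 3.11], [-0.84, 2.01], [0.21, 2.61], [-1.34, 4.49], [0.05, 2.63], [-2.56, 2.56]. Speed limits (rad/s): [2.57, 2.57, 3.14, 3.14, 3.14, 3.14].

### API

Orientations are given as a 3x3 rotation matrix whose columns are the frame's x, y, z axes.
In Python, from station import bot gives the robot as it stands. The module is installed in compiled form; this text tells all that it offers.
- The arm moves only by the tool arm_command, never from a script. Its argument "targets" is a list of rows, each a list of 7 numbers: the turn, a rotation vector about the world's x, y, z in rad, then the shift along the world's x, y, z in cm, then the finger opening in cm, from 0 to 8.54. In form: [[rx, ry, rz, dx, dy, dz, fingers], ...]. A call has exactly 8 rows; each row is the pose to reach, as a shift and turn from the pose commanded when the call began; what a row does not reach only later rows make up. A row lasts 1/12 s, in which the tool goes at most 41.7 mm and 7.16 degrees, less where a joint would pass 70% of its speed; a pose out of reach is approached as far as the arm can. A call with a gripper value outside its range is refused whole. The fingers move at their own pace and stop on an object; the grip force is fixed at half the most. Time passes only in rows, so rows that repeat a pose let the fingers close, or fill a call up. It gives the time, the measured TCP pose, the force, the opening and the grip force at its end, in the units of the state.
- bot.observe(): the state, without advancing time (a new reading comes with each control period).
- bot.capture(name): name is "scene" or "side" or "wrist"; returns the picture (480x640x3 uint8, blue, green, red); there is no depth.
- bot.camera_params(name): a dict with "fx", "fy", "cx", "cy" (pixels), "R" (3x3) and "t" (3): a world point X has camera coordinates R X + t. Camera axes: x right, y down, z forward; pixel columns grow to the right and rows downward; lengths in m; the calibration is good to about 2 mm. A picture is of the moment at which its call begins: read the wrist's pose just before it. camera_params takes no time and is no camera call; for the wrist camera it gives the pose at the moment of the call.
- bot.hand_in(): hands the job in; it is judged then, once.
Trained networks look in the newest picture that a camera, given by its name, has taken for a name from the list of things; names that differ only in an ending like _2 or _b are one class to them, and where a whole thing is asked for, a point or a joint stands for the part that bears it (a point fixed in the world has none). Each returns a list of dicts, best first, with "conf" (0 to 1); they miss things now and then, are a little off and sometimes report something else, mostly with a low value. They report only what shows in the picture. A call takes as long as a camera call. They do not tell look-alikes from the thing itself.
- bot.spot_in(target, camera): "at" ([x, y, z] in m, in the coordinates of the camera as it stood for that picture, good to about 4 mm: the middle of the surface that is visible of it).
- bot.regions_of(target, camera): "region" (480x640 bool, what is visible of it).
- bot.place_of(target, camera): "at" ([x, y, z] in m, in the coordinates of the camera as it stood for that picture, good to about 4 mm: a listed point, or the origin of a listed thing).
The state is a dict: "clock": time; "q": joint angles; "qvel": joint speeds; "effort": joint torques, N m; "tcp_pos": TCP position; "orientation": TCP orientation; "force": force on the tool from outside, world axes, zero at the start; "moment": the same for the moment, N m; "width": finger opening in m; "gripper_force": force on a finger pad.
Only numpy, scipy, OpenCV 4.12 (cv2) and the standard library are available. Lean on these libraries where they do the work, as an engineer would, in place of code of your own. Each camera call takes 0.05 s, during which the arm holds its last target. There are 200 camera calls.

## Working session

There is one attempt and no reset: what is moved stays moved. The work goes in short steps, Python scripts to look and compute and a tool call to move; the robot and the scene stay as the last step left them, time stands still between calls to the robot, and variables do not carry over. Pictures are saved under pics/ and viewed, at most 12 in all, crops included, and the job is handed in when it is done.

Besides the shell and the picture viewer there is one more tool, called as name(argument=value, ...), one argument or row to a line, values as JSON. arm_command: Moves the arm, as the interface text tells. Its arguments: {"type":"object","properties":{"targets":{"type":"array"}},"required":["targets"]}

```bash
mkdir -p pics; cat > h.py <<'E'
import numpy as np, cv2
from station import bot
def look(cam,name=None):
    P=bot.camera_params(cam); im=bot.capture(cam)
    if name: cv2.imwrite(f'pics/{name}.png',im)
    return P,im
def w(P,p): return np.array(P['R']).T@(np.array(p)-np.array(P['t']))
def proj(P,X):
    c=np.array(P['R'])@np.array(X)+np.array(P['t']); return c[0]/c[2]*P['fx']+P['cx'],c[1]/c[2]*P['fy']+P['cy']
def ray(P,u,v,z):
    R=np.array(P['R']);C=-R.T@np.array(P['t']);d=R.T@np.array([(u-P['cx'])/P['fx'],(v-P['cy'])/P['fy'],1]);return C+d*(z-C[2])/d[2]
E
python3 - <<'E'
from h import *
np.set_printoptions(precision=4,suppress=True)
s=bot.observe();print(s['clock'],s['tcp_pos'],s['force'])
ims=[]
for c in ['scene','side']:
    P,im=look(c,c+'0');print(c,-np.array(P['R']).T@P['t'])
    for t in ['stop_corner','fixture','block_center','cap_top','post_top','foot','small_core','tin','crayons']:
        for d in bot.place_of(t,c)[:3]: print(t,round(d['conf'],2),w(P,d['at']))
E
```

```text
0.0 [0.1899 0.5422 0.2305] [-0.0443  0.1884 -1.1855]
scene [-0.1006 -0.2831  0.5707]
stop_corner 0.92 [ 0.5986 -0.0329  0.0084]
fixture 0.24 [ 0.5433  0.099  -0.0009]
block_center 0.95 [ 0.5289 -0.0976  0.0227]
block_center 0.66 [0.3856 0.0201 0.0184]
cap_top 0.77 [ 0.6461 -0.0493  0.0735]
post_top 0.72 [ 0.6529 -0.0878  0.0661]
tin 0.86 [0.5401 0.1003 0.0015]
crayons 0.74 [ 0.7467 -0.0286 -0.0009]
side [ 0.5185 -0.6735  0.5267]
stop_corner 0.98 [ 0.6039 -0.0314  0.0095]
stop_corner 0.72 [ 0.5213 -0.0972  0.0254]
fixture 0.76 [ 0.576  -0.0947  0.0009]
fixture 0.47 [ 0.5981 -0.0359  0.0075]
block_center 0.96 [0.3873 0.0194 0.0153]
block_center 0.7 [ 0.5226 -0.0966  0.025 ]
cap_top 0.57 [ 0.649  -0.0488  0.0741]
post_top 0.56 [ 0.6522 -0.0837  0.0708]
foot 0.41 [ 0.5931 -0.0595  0.0485]
small_core 0.86 [ 0.5586 -0.2788  0.0004]
small_core 0.22 [ 0.7502 -0.0271 -0.0018]
tin 0.75 [0.5458 0.0995 0.0004]
tin 0.51 [ 0.6516 -0.0495  0.0756]
crayons 0.91 [ 0.7518 -0.0262  0.0015]
```

View pics/scene0.png

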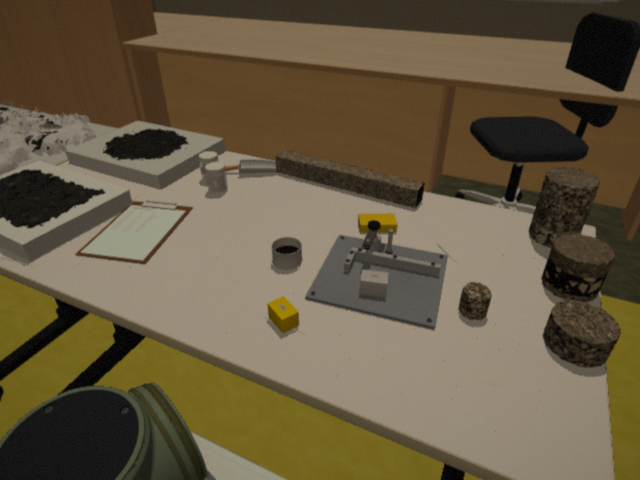

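View pics/side0.png

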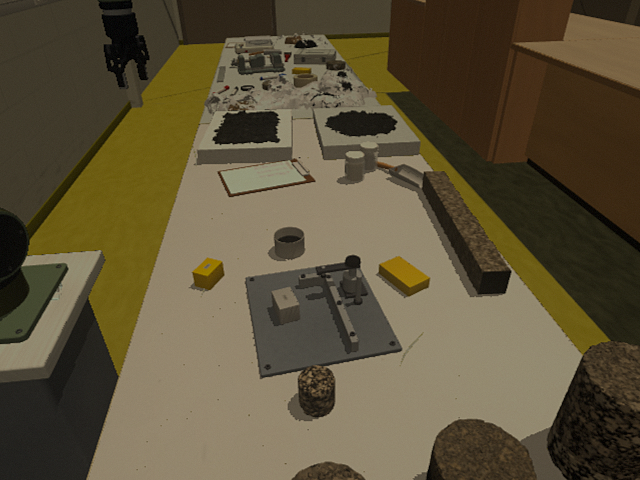

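The real block is the grey one, on the plate at scene pixel (374,284) and side pixel (286,305). The yellow boxes at scene (284,315) and (377,222) are the look-alike and the crayons. The fixture is turned by about +9°. I'm moving above it for a close wrist view.

arm_command(
  targets=[
    [0,0,0,30,-65,4,0],
    [0,0,0,30,-65,4,0],
    [0,0,0,30,-65,4,0],
    [0,0,0,30,-65,4,0],
    [0,0,0,30,-65,4,0],
    [0,0,0,30,-65,4,0],
    [0,0,0,30,-65,4,0],
    [0,0,0,30,-65,4,0],
  ],
)

```text
clock: 1.67
tcp_pos: [0.3298, 0.2387, 0.2503]
orientation: [[-0.944, 0.33, 0.001], [0.33, 0.944, 0.001], [-0.001, 0.001, -1.0]]
force: [1.0, 0.4, -0.5]
width: 0.0004
gripper_force: 0.0
```

arm_command(
  targets=[
    [0,0,0.49,16,-34,2,0],
    [0,0,0.49,16,-34,2,0],
    [0,0,0.49,16,-34,2,0],
    [0,0,0.49,16,-34,2,0],
    [0,0,0.49,16,-34,2,0],
    [0,0,0.49,16,-34,2,0],
    [0,0,0.49,16,-34,2,0],
    [0,0,0.49,16,-34,2,0],
  ],
)

```text
clock: 2.33
tcp_pos: [0.4577, -0.0323, 0.2663]
orientation: [[-0.988, -0.152, 0.001], [-0.152, 0.988, 0.0], [-0.001, 0.0, -1.0]]
force: [0.9, 1.2, 0.3]
width: -0.0001
gripper_force: 0.0
```

```bash
python3 - <<'E'
from h import *
np.set_printoptions(precision=4,suppress=True)
s=bot.observe();print(s['clock'],s['tcp_pos'],s['q'],s['orientation'])
P,im=look('wrist','w1');print(-np.array(P['R']).T@P['t'])
for t in ['stop_corner','fixture','block_center','cap_top','post_top','foot']:
    for d in bot.place_of(t,'wrist')[:3]: print(t,round(d['conf'],2),w(P,d['at']),proj(P,w(P,d['at'])))
E
```

```text
2.3333 [ 0.4577 -0.0323  0.2663] [-0.0958  0.1121  1.7497  0.0003  1.2789 -1.8196] [[-0.9883 -0.1523  0.0009]
 [-0.1523  0.9883  0.0002]
 [-0.0009  0.0001 -1.    ]]
[ 0.3887 -0.0419  0.4093]
fixture 0.57 [ 0.5739 -0.0982  0.0002] (np.float64(249.23654582667172), np.float64(284.8676147007208))
block_center 0.94 [ 0.5297 -0.099   0.0253] (np.float64(248.4891905644617), np.float64(257.8201029685009))
block_center 0.8 [0.3828 0.0191 0.016 ] (np.float64(374.8355216162288), np.float64(141.43263884631568))
```

View pics/w1.png

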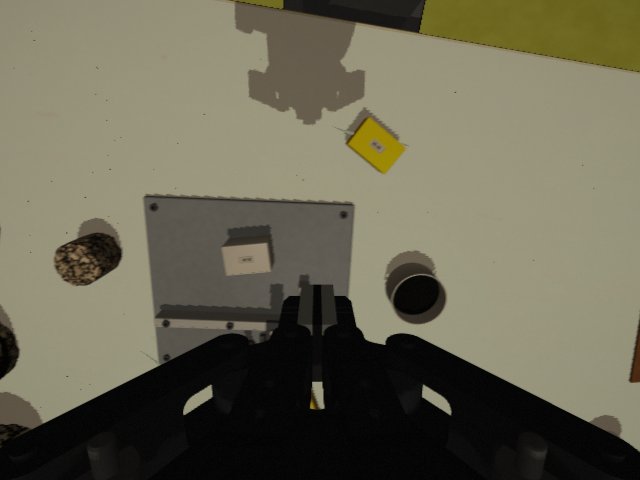

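Wrist view: the block's top face spans about (223,248) to (271,276). The plate's near edge runs from (145,196) to (354,203), with the rear stop at about (158..270,320). I'll measure edges on an enlarged crop.

```bash
python3 - <<'E'
import cv2
im=cv2.imread('pics/w1.png')[190:350,140:360]
cv2.imwrite('pics/w1c.png',cv2.resize(im,None,fx=3.6,fy=3.6,interpolation=cv2.INTER_CUBIC))
E
```

```text
(no output)
```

View pics/w1c.png

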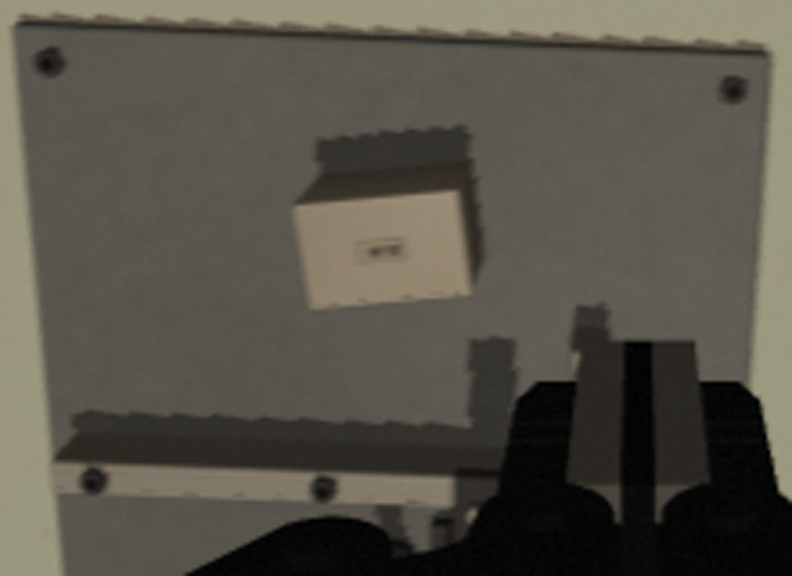

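In the crop, the plate's near corners are at (17,24) and (770,50). The block's top corners are at (295,206), (460,192), (472,293) and (312,309). The front edge of the rear stop's top runs from (57,463) to (450,476).

```bash
cat >> h.py <<'E'
def fix(th,c):  # fixture frame: returns R(2x2), corner
    return np.array([[np.cos(th),-np.sin(th)],[np.sin(th),np.cos(th)]]),np.array(c)
E
python3 - <<'E'
from h import *
np.set_printoptions(precision=4,suppress=True)
P=bot.camera_params('wrist')
f=lambda a,z: ray(P,a[0]/3.6+140-.36,a[1]/3.6+190-.36,z)[:2]
a,b=f((17,24),.008),f((770,50),.008)
d=b-a;print('plate',a,b,np.linalg.norm(d),np.degrees(np.arctan2(-d[0],d[1])))
a2,b2=f((57,463),.03),f((450,476),.03);d2=b2-a2;print('stop',a2,b2,np.degrees(np.arctan2(-d2[0],d2[1])))
B=[f(p,.042) for p in ((295,206),(460,192),(472,293),(312,309))]
print('block',B,np.mean(B,0));
for i,j in((0,1),(3,2)):
    d3=B[j]-B[i];print(np.linalg.norm(d3),np.degrees(np.arctan2(-d3[0],d3[1])))
for i,j in((0,3),(1,2)):
    d3=B[j]-B[i];print(np.linalg.norm(d3),np.degrees(np.arctan2(d3[1],d3[0])))
th=np.arctan2(-d[0],d[1]);R,_=fix(th,[0,0])
cor=(a+b)/2+R@[140,60-0] /1000 if 0 else (a+b)/2+R@np.array([.140,.06])
print('corner',cor, 'stop end frame',(R.T@(a2-cor)),(R.T@(b2-cor)))
print('block in fix',R.T@(np.mean(B,0)-cor))
for n,c in (('scene',(.0461+.6,-.0493)),('side',(.649,-.0488)),('post',(.6525,-.0857)),('cor',(.601,-.032))): print(n,R.T@(np.array(c)-cor))
E
```

```text
plate [ 0.4798 -0.2215] [0.4515 0.013 ] 0.2362856622496124 6.881558745004938
stop [ 0.6181 -0.1952] [ 0.603  -0.0678] 6.775748647259911
block [array([ 0.5142, -0.1228]), array([ 0.5023, -0.0747]), array([ 0.5335, -0.0673]), array([ 0.5463, -0.115 ])] [ 0.5241 -0.095 ]
0.0495873430246344 13.915531327650005
0.04932125086360268 14.943468141583862
0.03299447110243015 13.719638771232216
0.03211178910037671 13.225297785178258
corner [ 0.5974 -0.0279] stop end frame [ 0.0005 -0.1686] [ 0.0007 -0.0402]
block in fix [-0.0809 -0.0578]
scene [ 0.0457 -0.0271]
side [ 0.0487 -0.0269]
post [ 0.0477 -0.064 ]
cor [ 0.003  -0.0045]
```

arm_command(
  targets=[
    [0,0,-0.033,2.4,-6.9,0,2],
    [0,0,-0.033,2.4,-6.9,0,2],
    [0,0,-0.033,2.4,-6.9,-4,2],
    [0,0,-0.033,2.4,-6.9,-8,2],
    [0,0,-0.033,2.4,-6.9,-12,2],
    [0,0,-0.033,2.4,-6.9,-16,2],
    [0,0,-0.033,2.4,-6.9,-20,2],
    [0,0,-0.033,2.4,-6.9,-20,2],
  ],
)

```text
clock: 3.35
tcp_pos: [0.4758, -0.0964, 0.0599]
orientation: [[-0.992, -0.122, -0.015], [-0.122, 0.992, 0.004], [0.014, 0.005, -1.0]]
force: [-1.3, 0.9, -0.2]
width: 0.0201
gripper_force: 0.0
```

```bash
python3 - <<'E'
from h import *
np.set_printoptions(precision=4,suppress=True)
s=bot.observe();print(s['clock'],s['tcp_pos'],s['width'],s['force'],s['orientation'])
P,im=look('wrist');P2,im2=look('scene')
z=cv2.resize(im2[190:340,280:480],None,fx=3,fy=3,interpolation=cv2.INTER_CUBIC)
out=np.zeros((600,800,3),np.uint8);out[:450,:600]=z
cv2.imwrite('pics/w2.png',im);cv2.imwrite('pics/s2.png',z)
for c,PP in(('wrist',P),('scene',P2)):
  for t in ['stop_corner','block_center']:
    for d in bot.place_of(t,c)[:2]: print(c,t,round(d['conf'],2),w(PP,d['at']))
E
```

```text
3.35 [ 0.4758 -0.0964  0.0599] 0.02014698578050232 [-1.3076  0.8599 -0.166 ] [[-0.9924 -0.1224 -0.0146]
 [-0.1225  0.9925  0.0036]
 [ 0.014   0.0053 -0.9999]]
wrist block_center 0.82 [0.3855 0.0189 0.0175]
wrist block_center 0.65 [ 0.5256 -0.1016  0.0249]
scene block_center 0.94 [ 0.5278 -0.0962  0.0242]
scene block_center 0.84 [0.3854 0.0179 0.0172]
```

View pics/w2.png

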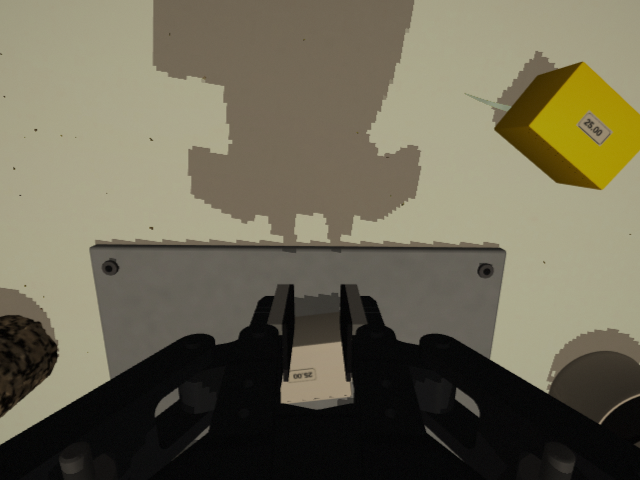

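The wrist view shows the block centred between the open fingers (x≈316) and the plate edge level (row 247), so the alignment is good. I'll lower and start pushing.

arm_command(
  targets=[
    [0,0,0,0,0,-2,2],
    [0,0,0,0,0,-4.1,2],
    [0,0,0,0,0,-4.1,2],
    [0,0,0,0,0,-4.1,2],
    [0,0,0,0.5,0.06,-4.1,2],
    [0,0,0,1,0.12,-4.1,2],
    [0,0,0,1.5,0.18,-4.1,2],
    [0,0,0,2,0.24,-4.1,2],
  ],
)

```text
clock: 4.32
tcp_pos: [0.5009, -0.0966, 0.0256]
orientation: [[-0.993, -0.12, -0.002], [-0.12, 0.993, 0.0], [0.002, 0.001, -1.0]]
force: [-6.1, 0.2, 5.4]
width: 0.0202
gripper_force: 3.3
```

```bash
python3 - <<'E'
from h import *
np.set_printoptions(precision=4,suppress=True)
s=bot.observe();print(s['clock'],s['tcp_pos'],s['width'],s['force'],s['orientation'])
R,c=fix(np.radians(6.85),[.599,-.030]);print(R.T@(s['tcp_pos'][:2]-c))
E
```

```text
4.3167 [ 0.5009 -0.0966  0.0256] 0.020190103235432993 [-6.0927  0.1919  5.4415] [[-0.9927 -0.1203 -0.002 ]
 [-0.1203  0.9927  0.0003]
 [ 0.002   0.0006 -1.    ]]
[-0.1054 -0.0544]
```

```bash
python3 - <<'E'
from h import *
np.set_printoptions(precision=4,suppress=True)
P,im=look('side')
cv2.imwrite('pics/s3.png',cv2.resize(im[220:370,220:420],None,fx=4,fy=4,interpolation=cv2.INTER_CUBIC))
s=bot.observe();print(s['clock'],s['tcp_pos'],s['force'])
for d in bot.place_of('block_center','side')[:2]: print(round(d['conf'],2),w(P,d['at']))
E
```

```text
4.3667 [ 0.502  -0.0967  0.0254] [-4.3095 -0.0434  2.4477]
0.94 [0.391  0.0236 0.0146]
0.67 [ 0.5279 -0.0978  0.025 ]
```

View pics/s3.png

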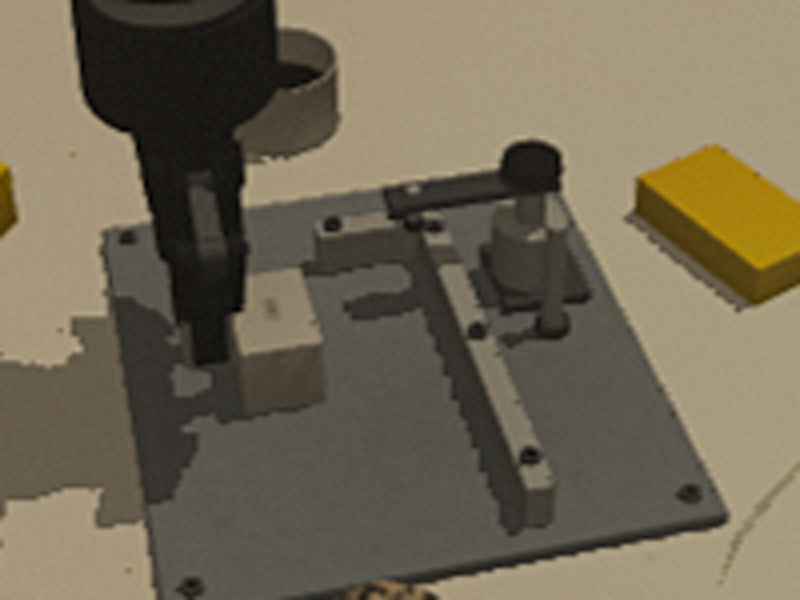

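The block sits flat on the plate, with the fingers against its robot-side face. I'll keep sliding along the fixture's +x.

arm_command(
  targets=[
    [0,0,0,0.6,0.07,-0.2,2],
    [0,0,0,1.2,0.14,-0.4,2],
    [0,0,0,1.8,0.22,-0.4,2],
    [0,0,0,2.4,0.29,-0.4,2],
    [0,0,0,3,0.36,-0.4,2],
    [0,0,0,3.6,0.43,-0.4,2],
    [0,0,0,4.1,0.49,-0.4,2],
    [0,0,0,4.5,0.54,-0.4,2],
  ],
)

```text
clock: 5.08
tcp_pos: [0.5471, -0.0914, 0.0207]
orientation: [[-0.993, -0.12, 0.0], [-0.12, 0.993, 0.0], [-0.0, 0.0, -1.0]]
force: [-1.9, 0.2, -1.2]
width: 0.0198
gripper_force: 1.2
```

```bash
cat > st.py <<'E'
from h import *
np.set_printoptions(precision=4,suppress=True)
s=bot.observe();R,c=fix(np.radians(6.85),[.599,-.030]);print(s['clock'],s['tcp_pos'],s['force'],s['moment'],'fix',R.T@(s['tcp_pos'][:2]-c),'F',R.T@s['force'][:2],s['orientation'][:,1])
E
python3 st.py
```

```text
5.0833 [ 0.5471 -0.0914  0.0207] [-1.8502  0.17   -1.1775] [-0.0736  0.4324  0.0086] fix [-0.0589 -0.0548] F [-1.8167  0.3894] [-0.12    0.9928  0.    ]
```

Now creep to the stop, watching the force.

arm_command(
  targets=[
    [0,0,0,0.2,0.02,0,2],
    [0,0,0,0.4,0.05,0,2],
    [0,0,0,0.6,0.07,0,2],
    [0,0,0,0.8,0.1,0,2],
    [0,0,0,1.0,0.12,0,2],
    [0,0,0,1.1,0.13,0,2],
    [0,0,0,1.2,0.14,0,2],
    [0,0,0,1.2,0.14,0,2],
  ],
)

```text
clock: 5.75
tcp_pos: [0.5586, -0.09, 0.0209]
orientation: [[-0.993, -0.12, 0.0], [-0.12, 0.993, 0.0], [-0.0, 0.0, -1.0]]
force: [-1.9, -0.3, -1.3]
width: 0.0199
gripper_force: 0.8
```

```bash
python3 st.py
```

```text
5.75 [ 0.5586 -0.09    0.0209] [-1.871  -0.3424 -1.3068] [-0.0462  0.2816  0.0031] fix [-0.0473 -0.0548] F [-1.8985 -0.1168] [-0.1199  0.9928  0.    ]
```

arm_command(
  targets=[
    [0,0,0,0.1,0.01,0,2],
    [0,0,0,0.2,0.02,0,2],
    [0,0,0,0.3,0.04,0,2],
    [0,0,0,0.4,0.05,0,2],
    [0,0,0,0.5,0.06,0,2],
    [0,0,0,0.6,0.07,0,2],
    [0,0,0,0.6,0.07,0,2],
    [0,0,0,0.6,0.07,0,2],
  ],
)

```text
clock: 6.42
tcp_pos: [0.5604, -0.0896, 0.0206]
orientation: [[-0.993, -0.12, -0.009], [-0.12, 0.993, 0.0], [0.008, 0.001, -1.0]]
force: [-10.7, -2.3, 5.1]
width: 0.0201
gripper_force: 5.6
```

```bash
python3 st.py
```

```text
6.4167 [ 0.5604 -0.0896  0.0206] [-10.7447  -2.264    5.0956] [-0.4582  1.7065 -0.1932] fix [-0.0455 -0.0546] F [-10.938   -0.9663] [-0.12    0.9928  0.0012]
```

The block is against the rear stop (11 N at fixture x = -45.5). Next I back off and go round to the -y end with the fingers shut.

arm_command(
  targets=[
    [0,0,0,-2.04,-0.24,0,2],
    [0,0,0,-2.04,-0.24,0,0],
    [0,0,0,-1.7,-3.1,0,0],
    [0,0,0,-1.36,-5.93,0,0],
    [0,0,0,-1.36,-5.93,0,0],
    [0,0,0,0.7,-5.68,0,0],
    [0,0,0,2.8,-5.43,0,0],
    [0,0,0,2.8,-5.43,0,0],
  ],
)

```text
clock: 7.08
tcp_pos: [0.5984, -0.1439, 0.0219]
orientation: [[-0.993, -0.12, 0.009], [-0.12, 0.993, -0.001], [-0.009, -0.002, -1.0]]
force: [1.4, -0.8, 0.5]
width: -0.0002
gripper_force: 0.0
```

```bash
python3 st.py; python3 - <<'E'
from h import *
P,im=look('side')
cv2.imwrite('pics/s4.png',cv2.resize(im[220:370,220:420],None,fx=4,fy=4,interpolation=cv2.INTER_CUBIC))
E
```

```text
7.0833 [ 0.5984 -0.1439  0.0219] [ 1.3709 -0.795   0.5049] [-0.0586 -0.0104 -0.0485] fix [-0.0142 -0.113 ] F [ 1.2663 -0.9528] [-0.1199  0.9928 -0.0024]
```

View pics/s4.png

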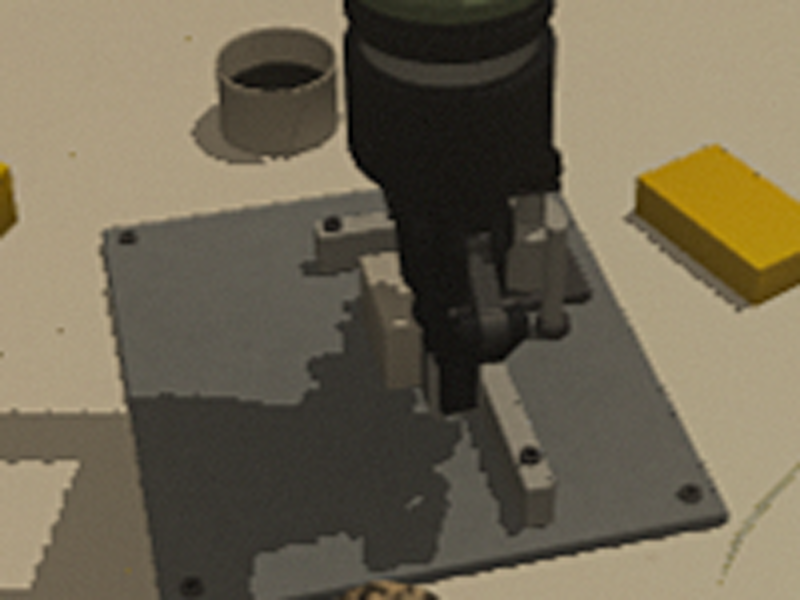

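The side view shows the block against the rear stop, with the fingers behind its -y end. I'm turning the hand a quarter turn so its knuckles stay clear of the hold-down arm and the two fingertips give a wide pushing face.

arm_command(
  targets=[
    [0,0,-0.12,-0.5,-0.06,0,0],
    [0,0,-0.24,-0.5,-0.06,0,0],
    [0,0,-0.36,-0.5,-0.06,0,0],
    [0,0,-0.48,-0.5,-0.06,0,0],
    [0,0,-0.6,-0.5,-0.06,0,0],
    [0,0,-0.72,-0.5,-0.06,0,0],
    [0,0,-0.84,-0.5,-0.06,0,0],
    [0,0,-0.96,-0.5,-0.06,0,0],
  ],
)

```text
clock: 7.8
tcp_pos: [0.5874, -0.144, 0.0211]
orientation: [[-0.663, 0.748, 0.001], [0.748, 0.663, 0.0], [-0.001, 0.001, -1.0]]
force: [-0.3, 0.6, -0.4]
width: -0.0001
gripper_force: 0.0
```

arm_command(
  targets=[
    [0,0,-0.12,0,0,0,0],
    [0,0,-0.24,0,0,0,0],
    [0,0,-0.36,0,0,0,0],
    [0,0,-0.48,0,0,0,0],
    [0,0,-0.61,0,0,0,0],
    [0,0,-0.61,0,0,0,0],
    [0,0,-0.61,0,0,0,0],
    [0,0,-0.61,0,0,0,0],
  ],
)

```text
clock: 8.47
tcp_pos: [0.5873, -0.1441, 0.021]
orientation: [[-0.123, 0.992, 0.0], [0.992, 0.123, 0.0], [-0.0, 0.0, -1.0]]
force: [-0.3, -0.2, -0.2]
width: 0.0004
gripper_force: 0.0
```

```bash
python3 st.py
```

```text
8.4667 [ 0.5873 -0.1441  0.021 ] [-0.2503 -0.1667 -0.2117] [ 0.0078 -0.0079  0.0319] fix [-0.0252 -0.1119] F [-0.2684 -0.1357] [0.9924 0.1233 0.0004]
```

arm_command(
  targets=[
    [0,0,0,0.35,0.55,0,0],
    [0,0,0,0.26,1.2,0,0],
    [0,0,0,0.19,1.8,0,0],
    [0,0,0,0.12,2.4,0,0],
    [0,0,0,0.05,3.0,0,0],
    [0,0,0,-0.03,3.6,0,0],
    [0,0,0,-0.09,4.1,0,0],
    [0,0,0,-0.13,4.4,0,0],
  ],
)

```text
clock: 9.13
tcp_pos: [0.5859, -0.0996, 0.0209]
orientation: [[-0.121, 0.993, 0.0], [0.993, 0.121, -0.0], [-0.0, 0.0, -1.0]]
force: [0.6, -3.6, 0.2]
width: 0.0002
gripper_force: 1.4
```

```bash
python3 st.py
```

```text
9.1333 [ 0.5859 -0.0996  0.0209] [ 0.588  -3.5543  0.2431] [-0.3782 -0.1225 -0.0172] fix [-0.0213 -0.0675] F [ 0.1599 -3.5991] [0.9926 0.1214 0.    ]
```

arm_command(
  targets=[
    [0,0,0,-0.02,0.2,0,0],
    [0,0,0,-0.04,0.35,0,0],
    [0,0,0,-0.06,0.5,0,0],
    [0,0,0,-0.07,0.6,0,0],
    [0,0,0,-0.08,0.7,0,0],
    [0,0,0,-0.1,0.8,0,0],
    [0,0,0,-0.1,0.8,0,0],
    [0,0,0,-0.1,0.8,0,0],
  ],
)

```text
clock: 9.8
tcp_pos: [0.5853, -0.0954, 0.0211]
orientation: [[-0.122, 0.993, 0.001], [0.992, 0.122, -0.005], [-0.005, 0.0, -1.0]]
force: [-0.2, -13.5, -0.3]
width: -0.0001
gripper_force: 6.5
```

```bash
python3 st.py
```

```text
9.8 [ 0.5853 -0.0954  0.0211] [ -0.155  -13.5109  -0.3401] [-2.1314  0.1313 -0.0678] fix [-0.0214 -0.0633] F [ -1.7654 -13.396 ] [0.9925 0.1222 0.0005]
```

The block is against the side stop (13 N). I'll back off and look from above.

arm_command(
  targets=[
    [0,0,0,0.23,-1.9,0,0],
    [0,0,0,0.23,-1.9,0,0],
    [0,0,0,-3,-2.3,2,0],
    [0,0,0,-6,-2.7,5,0],
    [0,0,0,-7.7,-2.9,9,0],
    [0,0,0,-7.7,-2.9,13,0],
    [0,0,0,-7.7,-2.9,13,0],
    [0,0,0,-7.7,-2.9,13,0],
  ],
)

```text
clock: 10.47
tcp_pos: [0.5093, -0.121, 0.1536]
orientation: [[-0.12, 0.993, 0.006], [0.993, 0.12, -0.0], [-0.001, 0.006, -1.0]]
force: [0.1, -0.0, -0.2]
width: -0.0
gripper_force: 0.0
```

```bash
python3 st.py; python3 - <<'E'
from h import *
np.set_printoptions(precision=4,suppress=True)
o=np.zeros((600,800,3),np.uint8)
for i,(n,sl) in enumerate((('scene',(slice(205,305),slice(315,448)) ),('side',(slice(250,350),slice(255,388))))):
    P,im=look(n); o[300*i:300*i+300,:399]=cv2.resize(im[sl],(399,300),interpolation=cv2.INTER_CUBIC)
    for t in ('block_center','cap_top','stop_corner'):
        for d in bot.place_of(t,n)[:2]: print(n,t,round(d['conf'],2),w(P,d['at']))
P,im=look('wrist','w5')
o[:300,400:]=cv2.resize(im,(400,300))
for t in ('block_center','cap_top','post_top','stop_corner'):
    for d in bot.place_of(t,'wrist')[:2]: print(t,round(d['conf'],2),w(P,d['at']))
cv2.imwrite('pics/c5.png',o)
E
```

```text
10.4667 [ 0.5093 -0.121   0.1536] [ 0.0501 -0.0246 -0.183 ] [-0.0123  0.0149  0.0206] fix [-0.0999 -0.0796] F [ 0.0468 -0.0305] [0.9927 0.1201 0.0061]
scene block_center 0.86 [0.3841 0.0172 0.0152]
scene block_center 0.59 [ 0.584  -0.058   0.0221]
scene cap_top 0.8 [ 0.6467 -0.0475  0.0726]
scene stop_corner 0.56 [ 0.5975 -0.0319  0.008 ]
scene stop_corner 0.39 [ 0.5771 -0.0998 -0.0006]
side block_center 0.87 [ 0.5845 -0.0566  0.0236]
side block_center 0.64 [0.3877 0.0222 0.0137]
side cap_top 0.58 [ 0.6474 -0.0467  0.0731]
side stop_corner 0.69 [ 0.6015 -0.034   0.0091]
block_center 0.9 [0.3857 0.0177 0.0172]
block_center 0.61 [ 0.5869 -0.0618  0.0271]
cap_top 0.62 [ 0.6492 -0.049   0.0791]
post_top 0.86 [ 0.6514 -0.0884  0.0695]
stop_corner 0.98 [ 0.6048 -0.0326  0.007 ]
```

View pics/c5.png

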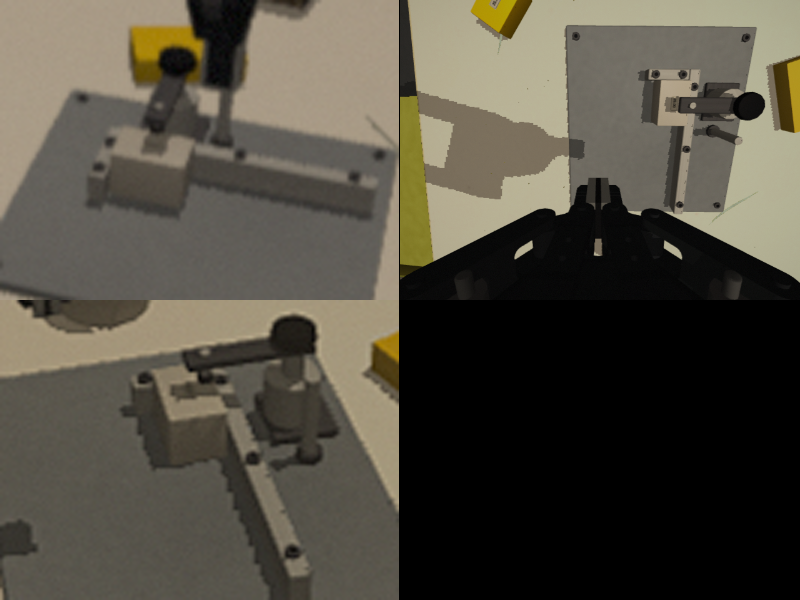

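The block appears home, in the corner under the foot. I'll check with an enlarged wrist crop.

```bash
python3 - <<'E'
import cv2
im=cv2.imread('pics/w5.png')[100:240,380:570]
cv2.imwrite('pics/w5c.png',cv2.resize(im,None,fx=4.2,fy=4.2,interpolation=cv2.INTER_CUBIC))
E
```

```text
(no output)
```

View pics/w5c.png

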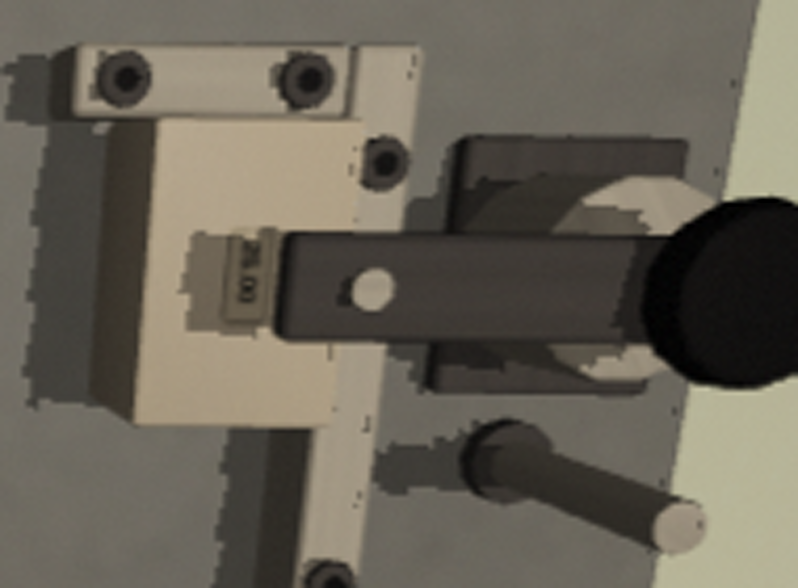

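```bash
python3 - <<'E'
from h import *
np.set_printoptions(precision=4,suppress=True)
P=bot.camera_params('wrist')
f=lambda a,z: ray(P,a[0]/4.2+380-.38,a[1]/4.2+100-.38,z)[:2]
R,c=fix(np.radians(6.85),[.599,-.032])
for n,z,L in(('block',.042,((157,119),(366,120),(332,427),(135,425))),('stopfront',.03,((314,430),(299,560))),('stoprear',.03,((421,50),(358,560))),('sidestop face',.03,((73,118),(155,118))),('cap',.076,((741,292),)),('post',.066,((682,527),))):
    for a in L: print(n,R.T@(f(a,z)-c), f(a,z))
E
```

```text
block [-0.0337 -0.0005] [ 0.5656 -0.0365]
block [-0.0002 -0.0006] [ 0.5989 -0.0326]
block [-0.0001 -0.0502] [ 0.6048 -0.0818]
block [-0.0335 -0.0499] [ 0.5717 -0.0855]
stopfront [ 0.0015 -0.0528] [ 0.6068 -0.0842]
stopfront [ 0.0014 -0.0766] [ 0.6095 -0.1079]
stoprear [0.0125 0.0108] [ 0.6101 -0.0198]
stoprear [ 0.0121 -0.0766] [ 0.6201 -0.1066]
sidestop face [-0.0446 -0.    ] [ 0.5547 -0.0373]
sidestop face [-0.0308  0.    ] [ 0.5684 -0.0357]
cap [ 0.0425 -0.0248] [ 0.6442 -0.0516]
post [ 0.0466 -0.0617] [ 0.6526 -0.0877]
```

The block's edges are within about 1 mm of both stops and parallel. I'll give one light confirming push in +x, with the hand turned back.

arm_command(
  targets=[
    [0,0,0.12,-0.58,4.87,0,0],
    [0,0,0.24,-0.58,4.87,0,0],
    [0,0,0.36,-0.58,4.87,0,0],
    [0,0,0.48,-0.58,4.87,0,0],
    [0,0,0.6,-0.58,4.87,0,0],
    [0,0,0.72,-0.58,4.87,0,0],
    [0,0,0.84,-0.58,4.87,0,0],
    [0,0,0.96,-0.58,4.87,0,0],
  ],
)

```text
clock: 11.78
tcp_pos: [0.5023, -0.0725, 0.1509]
orientation: [[-0.885, 0.465, 0.0], [0.465, 0.885, 0.0], [-0.0, 0.0, -1.0]]
force: [-0.3, -0.0, 0.6]
width: 0.0003
gripper_force: 0.0
```

arm_command(
  targets=[
    [0,0,0.12,0,0,-3,0],
    [0,0,0.24,0,0,-6,0],
    [0,0,0.36,0,0,-9,0],
    [0,0,0.48,0,0,-12,0],
    [0,0,0.61,0,0,-13,0],
    [0,0,0.61,0,0,-13,0],
    [0,0,0.61,0,0,-13,0],
    [0,0,0.61,0,0,-13,0],
  ],
)

```text
clock: 12.45
tcp_pos: [0.5033, -0.0728, 0.0219]
orientation: [[-0.993, -0.117, 0.002], [-0.117, 0.993, -0.0], [-0.002, -0.001, -1.0]]
force: [-0.1, -0.1, -0.1]
width: -0.0002
gripper_force: 0.0
```

```bash
sed -i 's/-.030\]/-.032]/' st.py; python3 st.py
```

```text
12.45 [ 0.5033 -0.0728  0.0219] [-0.1078 -0.0507 -0.0808] [-0.0007  0.0166 -0.0332] fix [-0.0999 -0.029 ] F [-0.1131 -0.0375] [-0.1173  0.9931 -0.0005]
```

arm_command(
  targets=[
    [0,0,0,1.5,0.18,0,0],
    [0,0,0,3,0.36,0,0],
    [0,0,0,4,0.48,0,0],
    [0,0,0,4.8,0.58,0,0],
    [0,0,0,5.1,0.61,0,0],
    [0,0,0,5.4,0.65,0,0],
    [0,0,0,5.6,0.67,0,0],
    [0,0,0,5.8,0.7,0,0],
  ],
)

```text
clock: 13.12
tcp_pos: [0.5572, -0.0658, 0.0207]
orientation: [[-0.993, -0.12, -0.007], [-0.12, 0.993, -0.0], [0.007, 0.001, -1.0]]
force: [-9.7, -2.1, 7.8]
width: 0.0001
gripper_force: 5.0
```

```bash
python3 st.py
```

```text
13.1167 [ 0.5572 -0.0658  0.0207] [-9.7379 -2.0658  7.8308] [-0.5137  1.3915 -0.0408] fix [-0.0456 -0.0286] F [-9.9148 -0.8896] [-0.1203  0.9927  0.0007]
```

Seated again at the same x (-45.6), so the block is flush. Now retreat, rise and go above the cap.

arm_command(
  targets=[
    [0,0,0,-2.5,-0.3,0,0],
    [0,0,0,-2.5,-0.3,0,0],
    [0,0,0,-2.5,-0.3,4,0],
    [0,0,0,-2.5,-0.3,8,0],
    [0,0,0,-2.5,-0.3,10,0],
    [0,0,0,1.5,0.4,10,0],
    [0,0,0,5,1,10,0],
    [0,0,0,8.6,1.55,10,0],
  ],
)

```text
clock: 13.78
tcp_pos: [0.6473, -0.0499, 0.1222]
orientation: [[-0.993, -0.119, 0.002], [-0.119, 0.993, 0.0], [-0.002, -0.0, -1.0]]
force: [0.2, -0.6, -0.1]
width: 0.0001
gripper_force: 0.0
```

arm_command(
  targets=[
    [0,0,0,0,0,-1,0],
    [0,0,0,0,0,-2,0],
    [0,0,0,0,0,-3,0],
    [0,0,0,0,0,-3.5,0],
    [0,0,0,0,0,-3.5,0],
    [0,0,0,0,0,-3.5,0],
    [0,0,0,0,0,-3.5,0],
    [0,0,0,0,0,-3.5,0],
  ],
)

```text
clock: 14.45
tcp_pos: [0.6464, -0.0502, 0.0867]
orientation: [[-0.993, -0.12, 0.001], [-0.12, 0.993, -0.0], [-0.001, -0.0, -1.0]]
force: [-0.7, -0.6, -0.4]
width: -0.0001
gripper_force: 0.0
```

```bash
python3 st.py; python3 - <<'E'
from h import *
np.set_printoptions(precision=4,suppress=True)
o=np.zeros((600,800,3),np.uint8)
for i,(n,sl) in enumerate((('scene',(slice(205,305),slice(315,448)) ),('side',(slice(250,350),slice(255,388))))):
    P,im=look(n); o[:532,400*i:400*i+400]=cv2.resize(im[sl][:,16:116],(400,400),interpolation=cv2.INTER_CUBIC) if 0 else cv2.copyMakeBorder(cv2.resize(im[sl],(400,300),interpolation=cv2.INTER_CUBIC),0,232,0,0,cv2.BORDER_CONSTANT)
    for t in ('block_center','cap_top','foot'):
        for d in bot.place_of(t,n)[:2]: print(n,t,round(d['conf'],2),w(P,d['at']))
cv2.imwrite('pics/c6.png',o[:300])
E
```

```text
14.45 [ 0.6464 -0.0502  0.0867] [-0.6521 -0.557  -0.4088] [ 0.0296 -0.0295  0.0227] fix [ 0.0448 -0.0238] F [-0.7139 -0.4752] [-0.1197  0.9928 -0.0002]
scene block_center 0.67 [0.386  0.0182 0.0191]
scene block_center 0.6 [ 0.5871 -0.057   0.0191]
scene cap_top 0.78 [ 0.6509 -0.0509  0.0716]
scene foot 0.49 [ 0.5832 -0.06    0.0054]
side block_center 0.91 [ 0.5859 -0.0596  0.0254]
side block_center 0.82 [0.3873 0.0207 0.0159]
side foot 0.58 [ 0.5904 -0.0569  0.0465]
```

View pics/c6.png

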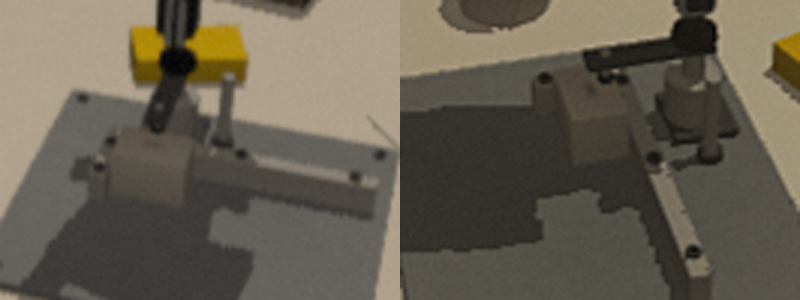

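Both views show the fingertips centred just above the cap, with the block home. I'll press in steps, taking the contact height from the force.

arm_command(
  targets=[
    [0,0,0,0,0,-0.3,0],
    [0,0,0,0,0,-0.6,0],
    [0,0,0,0,0,-0.8,0],
    [0,0,0,0,0,-0.95,0],
    [0,0,0,0,0,-1.1,0],
    [0,0,0,0,0,-1.2,0],
    [0,0,0,0,0,-1.3,0],
    [0,0,0,0,0,-1.3,0],
  ],
)

```text
clock: 15.52
tcp_pos: [0.646, -0.0501, 0.0729]
orientation: [[-0.993, -0.12, -0.001], [-0.12, 0.993, 0.0], [0.001, 0.0, -1.0]]
force: [-2.1, -0.5, 3.7]
width: -0.0002
gripper_force: 1.6
```

```bash
python3 st.py
```

```text
15.5167 [ 0.646  -0.0501  0.0729] [-2.0837 -0.4795  3.7444] [0.0757 0.4166 0.0053] fix [ 0.0445 -0.0235] F [-2.126  -0.2276] [-0.1199  0.9928  0.0002]
```

arm_command(
  targets=[
    [0,0,0,0,0,-0.1,0],
    [0,0,0,0,0,-0.2,0],
    [0,0,0,0,0,-0.3,0],
    [0,0,0,0,0,-0.4,0],
    [0,0,0,0,0,-0.5,0],
    [0,0,0,0,0,-0.6,0],
    [0,0,0,0,0,-0.7,0],
    [0,0,0,0,0,-0.7,0],
  ],
)

```text
clock: 16.18
tcp_pos: [0.6461, -0.05, 0.0669]
orientation: [[-0.993, -0.12, -0.0], [-0.12, 0.993, 0.0], [0.0, 0.0, -1.0]]
force: [-5.2, 0.7, 9.8]
width: 0.0002
gripper_force: 5.0
```

```bash
python3 st.py
```

```text
16.1833 [ 0.6461 -0.05    0.0669] [-5.2433  0.6684  9.8163] [ 0.0708  0.8259 -0.0085] fix [ 0.0446 -0.0235] F [-5.1261  1.289 ] [-0.1199  0.9928  0.0001]
```

arm_command(
  targets=[
    [0,0,0,-0.03,0,-0.05,0],
    [0,0,0,-0.05,0,-0.1,0],
    [0,0,0,-0.05,0,-0.12,0],
    [0,0,0,-0.05,0,-0.12,0],
    [0,0,0,-0.05,0,-0.12,0],
    [0,0,0,-0.05,0,-0.12,0],
    [0,0,0,-0.05,0,-0.12,0],
    [0,0,0,-0.05,0,-0.12,0],
  ],
)

```text
clock: 16.85
tcp_pos: [0.646, -0.05, 0.0662]
orientation: [[-0.993, -0.12, 0.001], [-0.12, 0.993, 0.0], [-0.001, -0.0, -1.0]]
force: [-4.2, -0.3, 11.1]
width: -0.0001
gripper_force: 5.4
```

```bash
python3 st.py; python3 - <<'E'
from h import *
np.set_printoptions(precision=4,suppress=True)
o=[]
for n,sl in (('scene',(slice(205,305),slice(315,448)) ),('side',(slice(250,350),slice(255,388)))):
    P,im=look(n); o.append(cv2.resize(im[sl],(400,300),interpolation=cv2.INTER_CUBIC))
    for t in ('block_center','cap_top','foot'):
        for d in bot.place_of(t,n)[:2]: print(n,t,round(d['conf'],2),w(P,d['at']))
cv2.imwrite('pics/c7.png',np.hstack(o))
E
python3 st.py
```

```text
16.85 [ 0.646  -0.05    0.0662] [-4.1576 -0.2811 11.117 ] [0.0556 0.7167 0.0502] fix [ 0.0446 -0.0235] F [-4.1614  0.2168] [-0.1199  0.9928 -0.0001]
scene block_center 0.92 [0.3873 0.0192 0.0145]
scene block_center 0.73 [ 0.5845 -0.0577  0.0224]
scene cap_top 0.8 [ 0.6494 -0.0473  0.065 ]
side block_center 0.84 [ 0.5849 -0.056   0.0248]
side block_center 0.81 [0.3872 0.0196 0.0142]
side cap_top 0.68 [ 0.6497 -0.0535  0.0607]
side cap_top 0.38 [ 0.5901 -0.057   0.044 ]
side foot 0.42 [ 0.5921 -0.0558  0.0428]
17.25 [ 0.646  -0.05    0.0662] [-4.2088  0.7429 10.2424] [0.053  0.7584 0.0137] fix [ 0.0445 -0.0235] F [-4.0901  1.2396] [-0.1199  0.9928 -0.0001]
```

View pics/c7.png

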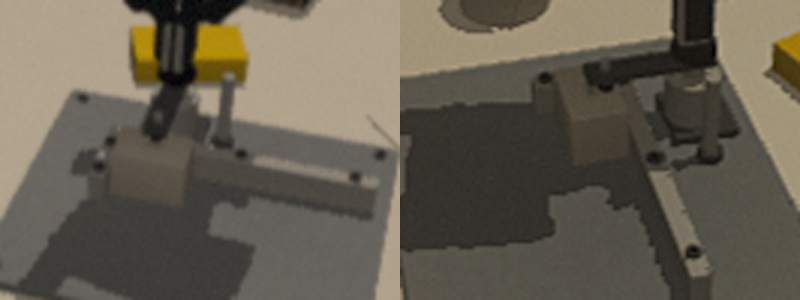

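The cap is held down 9.8 mm (10–11 N). The cap is level with the post, the foot is on the block, and the block is still in the corner. Handing in.

```bash
python3 -c "
from station import bot
print(bot.hand_in())"
```

```text
the job is handed in; nothing more can be done
None
```

I slid the block home against both stops, then pressed the cap down about 9.8 mm (10–11 N, by the measured tool height); the arm was still holding it, with the block in the corner, when I handed in at about 17 s.

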